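# Set the tape length and feed

### The arm

A 7-joint arm with a two-finger parallel gripper is mounted at the origin on the work surface. World frame = base frame: x ahead of the robot, y to its left, z up, the work surface at z = 0. Lengths are in m, angles in degrees, forces in N, time in s.
With the tool pointing down it reaches from about 0.425 to 0.875 m from the base axis. Payload 4.7 kg.
Tool frame: the origin (TCP) lies midway between the tips of the shut fingers; the grasp point (between the pads) lies 19 mm behind it; z points along the fingers, x is the direction in which the jaws open and shut, and the axes are right-handed (so a half turn about z gives the same grasp; the last joint's range is limited). The gripper opens to 87 mm and grips with 3 to 60 N. Pads are 19 mm wide; open, the fingers measure 117 mm over their backs; the gripper's body (75 mm by 190 mm) begins 51 mm behind the grasp point.
Start: joints at [-68.692, 18.392, -4.016, 83.108, 1.295, 78.541, -3.26], TCP at [0.228, 0.609, 0.223] pointing down, gripper open.
Joint ranges: [-163.93, 163.93], [-17.29, 119.83], [-79.2, 71.16], [3.27, 140.29], [-89.18, 269.18], [5.43, 117.66], [-154.24, 154.24]. Speed limits (degrees/s): [147.25, 147.25, 180, 180, 180, 180, 180].

### API

Orientations are given as [roll, pitch, yaw] about the fixed x, y, z axes, in that order (R = Rz(yaw) Ry(pitch) Rx(roll)).
In Python, from cell import env gives the robot as it stands.
- The arm moves only by the tool carry_out, never from a script. Its argument "plan" is a list of rows, each an object with "grip": the closure, from 0 (fully open) to 1 (shut); "dp": the shift along the tool's x, y, z in m, a list of three; "rotation": the turn, a rotation vector about the tool's x, y, z in degrees, a list of three. In form: [{"grip": grip, "dp": [dx, dy, dz], "rotation": [wx, wy, wz]}, ...]. A call has 1 to 8 rows; each row shifts and turns the pose as measured when the row begins, along the tool's axes as they then stand; what a row does not reach is not made up. A row lasts 1/12 s, in which the tool goes at most 41.7 mm and 7.16 degrees, less where a joint would pass 70% of its speed; a pose out of reach is approached as far as the arm can. A call is refused whole if a number of a shift passes 0.0417 or a number of a turn 7.16, either way. A call with a gripper value outside its range is refused whole. The fingers move at their own pace and stop on an object; "force" is the grip in N (left out, the last holds). Time passes only in rows, so rows that do not move let the fingers close. It gives the time, the measured TCP pose, the force and the opening at its end, in the units of the state.
- env.get_obs(): the state, without advancing time (a new reading comes with each control period).
- env.read_camera(name): name is "scene" or "top"; returns the picture (384x512x3 uint8, red, green, blue); there is no depth.
- env.camera_params(name): a dict with "fx", "fy", "cx", "cy" (pixels), "R" (3x3) and "t" (3): a world point X has camera coordinates R X + t. Camera axes: x right, y down, z forward; pixel columns grow to the right and rows downward; lengths in m; the calibration is good to about 2 mm. A picture is of the moment at which its call begins. camera_params takes no time and is no camera call.
- env.sign_off(): hands the job in, once; it reports no verdict.
The state is a dict: "time_s": time; "qpos": joint angles; "joint_velocities": joint speeds; "effort": joint torques, N m; "tool_pos": TCP position; "tool_rot": TCP orientation; "force": force on the tool from outside, world axes, zero at the start; "wrist_torque": the same for the moment, N m; "grip_width": finger opening in m.
Only numpy, scipy, OpenCV 4.12 (cv2) and the standard library are available. Lean on these libraries where they do the work, as an engineer would, in place of code of your own. Each camera call takes 0.05 s, during which the arm holds its last target. There are 200 camera calls.

### The job

Set the tape dispenser to the length marked in green: with a fingertip, turn the large knurled dial until it clicks into the detent where its white pointer stands at the green mark. Then press the green feed button fully down with a fingertip and let it go. Do not press the button before the dial is set, and do not lift or shift any of the loose things on the table.

Things in the scene. Friction and masses are not known exactly. Their poses are not given: they have to be found in the camera images.
- dial_axis (a point): Centre of the flat top of the dispenser's dial (fixed axes, those of dispenser). The dial: black knurled disc, upright axis, 96 mm across (too wide to pinch), 26 mm high, white pointer line on top. Its underside is 2 mm above a grey deck, whose top is 28 mm below this point. For a robot its rim and top are smooth (ribs do not catch): it turns by friction.
- dispenser: Tape dispenser, fixed to the table. Origin at table height under the dial's axis; z up, -x its front (towards the robot, yaw up to 0.3 rad). Grey deck 70 mm high: 95 mm to front and back of the axis, 90 mm to -y, 100 mm to +y. There a blue housing begins: 125 mm high, 240 mm in x, 140 mm in y, with a tape roll up to 153 mm high.
- green_mark (a point): Middle of the green mark (26 x 11 mm) lying on the deck straight behind the dial (+x), 68 mm from its axis. Narrower white ticks lie 30 degrees apart round the dial.
- dial (a joint): Dial angle, rad, growing clockwise from above (the rim at the front then moves to the dispenser's +y). Detents every 0.5236 (30 deg) from 0; the pointer is at the green mark at 2.094 (4th after 0). Starts in detent 1, 2 or 3; stops at -0.1 and 3.24. Leaving a detent takes about 0.08 N m (1.7 N at the rim); past half way it snaps into the next.
- feed_top (a point): Centre of the top face of the round green feed button, 36 mm across; z up; it moves down with the button. When up it is 22 mm above the table and stands 10 mm out of its round yellow housing, which is fixed to the table.
- feed (a joint): Travel of the feed button in m: 0 up, 0.006 fully down (about 4 N, springs back); it counts as pressed beyond 0.0045.
- tape_roll: Loose roll of brown tape lying flat, 90 mm across, 48 mm high, hole 72 mm; origin at the centre of its underside. Leave alone.
- pen_cup: Loose blue cup, 68 mm across, 85 mm high; origin at the centre of its underside. Leave alone.
- stapler: Loose stapler, 130 x 36 mm, 43 mm high, long along its x; origin at the centre of its underside. Leave alone.
- gift_box: Loose small brown carton, 90 x 70 x 45 mm high; origin at the centre of its underside. Leave alone.
- calculator: Loose grey calculator, 120 x 75 x 14 mm high; origin at the centre of its underside. Leave alone.

How it is judged:
By the outcome, as a careful person would: the job done as asked, in the order asked, and still so for the second after the job is handed in, with the robot touching nothing.
It also fails if it takes over 64 s, if anything falls off the work surface, if the arm or the gripper's body presses on something with over 40 N, if the wrist force passes 120 N, or if a joint passes its speed limit or range.

## Working session

There is one attempt and no reset: what is moved stays moved. The work goes in short steps, Python scripts to look and compute and a tool call to move; the robot and the scene stay as the last step left them, time stands still between calls to the robot, and variables do not carry over. Pictures are saved under pics/ and viewed, about 8 in all and at most 12, crops included, and the job is handed in when it is done.

Besides the shell and the picture viewer there is one more tool, called by a JSON object that holds its "api" and its "payload". carry_out: Moves the arm, as the interface text tells. Its arguments: {"type":"object","properties":{"plan":{"type":"array","items":{"type":"object","properties":{"grip":{"type":"number"},"dp":{"type":"array","items":{"type":"number"}},"rotation":{"type":"array","items":{"type":"number"}}}}},"force":{"type":"number"}},"required":["plan"]}

```bash
ls; mkdir -p pics; python3 - <<'E'
from cell import env
import cv2,numpy as np
for n in("scene","top"):
    im=env.read_camera(n); cv2.imwrite(f"pics/{n}0.png",im[:,:,::-1])
    p=env.camera_params(n); print(n,{k:np.round(v,3).tolist() for k,v in p.items()})
o=env.get_obs(); print({k:np.round(v,3).tolist() for k,v in o.items()})
E
```

```text
pics
scene {'fx': 382.648, 'fy': 382.648, 'cx': 261.631, 'cy': 188.931, 'R': [[0.872, 0.489, 0.023], [0.28, -0.459, -0.843], [-0.402, 0.741, -0.537]], 't': [-0.474, -0.063, 1.307]}
top {'fx': 461.638, 'fy': 461.638, 'cx': 251.78, 'cy': 185.012, 'R': [[0.016, -1.0, 0.005], [-0.992, -0.017, -0.122], [0.122, -0.003, -0.993]], 't': [0.018, 0.548, 1.252]}
{'time_s': 0.1, 'qpos': [-68.691, 18.435, -4.015, 83.168, 1.294, 78.541, -3.261], 'joint_velocities': [0.076, -0.111, 0.032, -0.101, -0.046, -0.086, -0.054], 'effort': [-0.0, -49.257, -0.406, -31.34, -0.064, 0.039, 0.0], 'tool_pos': [0.228, 0.608, 0.222], 'tool_rot': [179.995, 0.099, 69.499], 'force': [-0.224, 0.073, 0.797], 'wrist_torque': [-0.045, -0.016, -0.025], 'grip_width': 0.087}
```

View pics/scene0.png

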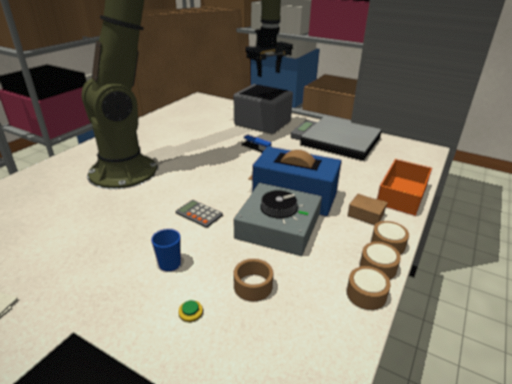

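View pics/top0.png

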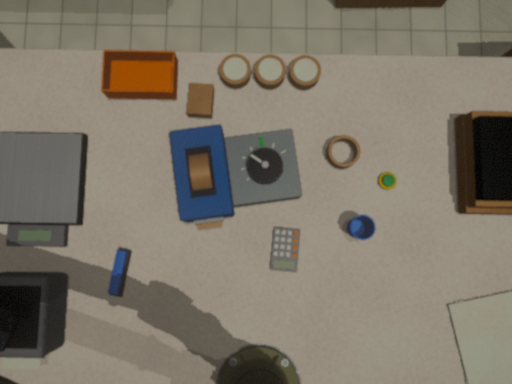

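The dial is near (265,166) in the top view with the green mark at (262,141). The pointer goes up-left to about (251,156), and the button is at (387,181). Next I'll measure these and zoom in.

```bash
cat > h.py <<'E'
import cv2,numpy as np
from cell import env
def ray(n,uv,z):
    p=env.camera_params(n);R=np.array(p["R"]);t=np.array(p["t"])
    c=-R.T@t; d=R.T@np.array([(uv[0]-p["cx"])/p["fx"],(uv[1]-p["cy"])/p["fy"],1])
    return c+d*(z-c[2])/d[2]
def proj(n,X):
    p=env.camera_params(n);c=np.array(p["R"])@X+np.array(p["t"])
    return np.array([p["fx"]*c[0]/c[2]+p["cx"],p["fy"]*c[1]/c[2]+p["cy"]])
def cents(im,lo,hi,amin=4):
    m=cv2.inRange(cv2.cvtColor(im,cv2.COLOR_RGB2HSV),lo,hi)
    n,l,s,c=cv2.connectedComponentsWithStats(m)
    return [(np.round(c[i],2),s[i].tolist()) for i in range(1,n) if s[i,4]>=amin]
E
python3 - <<'E'
from h import *
for n in("top","scene"):
    im=cv2.imread(f"pics/{n}0.png")[:,:,::-1].copy()
    print(n)
    for c,s in cents(im,(45,120,60),(85,255,255)):
        print(" green",c,s,"z.07",ray(n,c,.07).round(4),"z.022",ray(n,c,.022).round(4))
    for c,s in cents(im,(0,0,0),(180,255,60),60): 
        if 100<c[1]<230 and 200<c[0]<330: print(" dark",c,s,"z.098",ray(n,c,.098).round(4))
im=cv2.imread("pics/top0.png"); a=cv2.resize(im[115:220,160:310],None,fx=5,fy=5,interpolation=cv2.INTER_CUBIC)
cv2.imwrite("pics/c1.png",a)
E
```

```text
top
 green [260.8 141.4] [259, 138, 4, 8, 25] z.07 [0.6642 0.0047 0.07  ] z.022 [0.6748 0.0037 0.022 ]
 green [387.95 179.9 ] [383, 175, 11, 11, 98] z.07 [ 0.5637 -0.3416  0.07  ] z.022 [ 0.5703 -0.356   0.022 ]
 dark [201.58 171.16] [186, 146, 30, 51, 419] z.098 [0.5749 0.1612 0.098 ]
 dark [264.61 166.13] [246, 148, 36, 36, 880] z.098 [ 0.5912 -0.0058  0.098 ]
scene
 green [302.65 212.45] [299, 211, 9, 4, 20] z.07 [0.6629 0.0041 0.07  ] z.022 [0.6391 0.0667 0.022 ]
 green [189.77 307.55] [182, 301, 16, 14, 168] z.07 [ 0.6039 -0.3934  0.07  ] z.022 [ 0.5753 -0.3631  0.022 ]
 dark [264.06 108.31] [234, 84, 59, 49, 2100] z.098 [0.2439 0.5492 0.098 ]
 dark [251.5 145.1] [242, 140, 21, 12, 105] z.098 [0.3737 0.2287 0.098 ]
 dark [297.84 162.56] [275, 153, 46, 17, 155] z.098 [0.5567 0.1995 0.098 ]
 dark [278.25 204.99] [261, 191, 37, 27, 734] z.098 [ 0.6095 -0.0351  0.098 ]
 dark [312.04 224.6 ] [302, 201, 21, 51, 172] z.098 [ 0.7165 -0.0662  0.098 ]
```

View pics/c1.png

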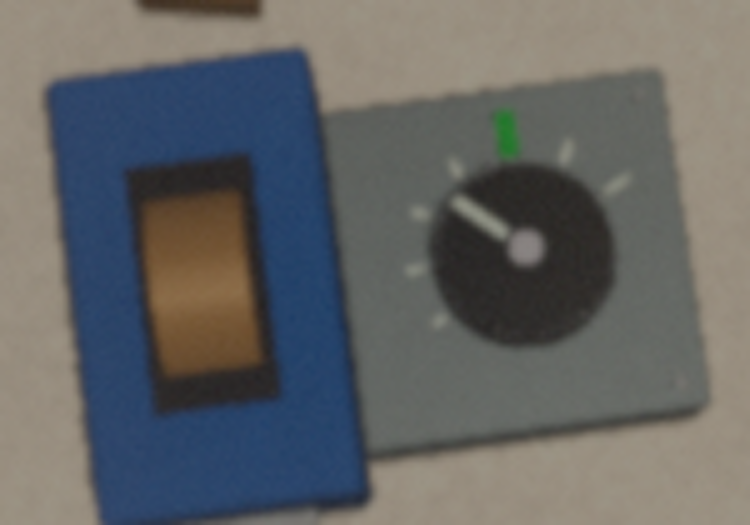

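```bash
cat >> h.py <<'E'
def pointer(n,im,c,yaw):
    # white pixels on dial top, in dispenser-plane polar coords
    p=proj(n,np.r_[c,.098]); out=[]
    hsv=cv2.cvtColor(im,cv2.COLOR_RGB2GRAY)
    for v in range(int(p[1])-25,int(p[1])+26):
        for u in range(int(p[0])-25,int(p[0])+26):
            d=ray(n,(u,v),.098)[:2]-c
            if .015<np.hypot(*d)<.042 and hsv[v,u]>90: out.append((d[0],d[1],float(hsv[v,u])-80))
    o=np.array(out)
    w=o[:,2:]; m=(o[:,:2]*w).sum(0)/w.sum()
    q=o[:,:2]-m; e,V=np.linalg.eigh((q*w).T@q); d=V[:,-1]; d=d*np.sign(d@m)
    f=lambda d:np.degrees(np.arctan2(d[1],d[0]))
    return len(o),m.round(4),"mean-dir",f(m)-yaw,"line-dir",f(d)-yaw
E
python3 - <<'E'
from h import *
for n in("top","scene"):
    im=cv2.imread(f"pics/{n}0.png")[:,:,::-1].copy()
    print(n)
    for c in [(.594,-.006),(.596,-.006)]:
        c=np.array(c); print(pointer(n,im,c,8.5))
    m=cv2.inRange(cv2.cvtColor(im,cv2.COLOR_RGB2HSV),(0,0,0),(180,255,60))
# deck front edge yaw, top view
for a,b in [((370,455),(705,405)),((325,112),(657,72))]:
    A,B=[ray("top",(160+p[0]/5-.4,115+p[1]/5-.4),.07) for p in(a,b)]; d=A-B
    print("edge",A.round(4),B.round(4),"yaw",np.degrees(np.arctan2(-d[0],d[1])))
E
python3 - <<'E'
import cv2
im=cv2.imread("pics/scene0.png"); cv2.imwrite("pics/c2.png",cv2.resize(im[175:255,225:345],None,fx=6,fy=6,interpolation=cv2.INTER_CUBIC))
E
```

```text
top
(35, array([0.0178, 0.0228]), 'mean-dir', np.float64(43.49279716262604), 'line-dir', np.float64(47.731868689720116))Traceback (most recent call last):
  File "<stdin>", line 6, in <module>
  File "h.py", line 20, in pointer
    d=ray(n,(u,v),.098)[:2]-c
      ~~~^^^^^^^^^^^^^^
  File "h.py", line 4, in ray
    p=env.camera_params(n);R=np.array(p["R"]);t=np.array(p["t"])
ValueError: time passes only in moves, steps and waits
```

View pics/c2.png

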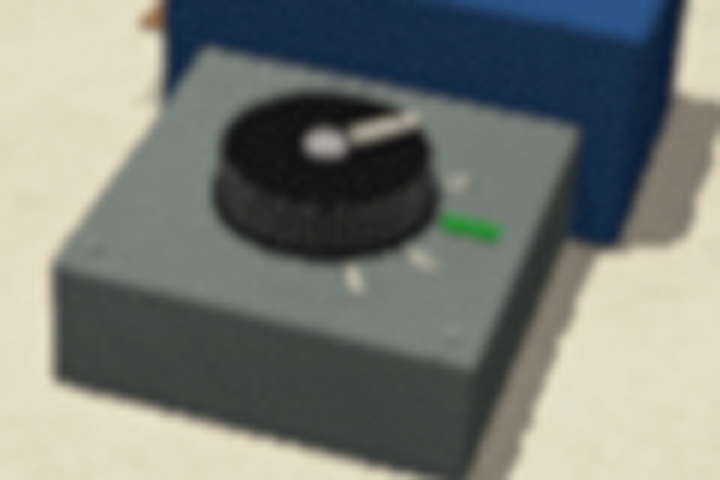

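The scene crop shows the hub at (325,142), the pointer towards (418,118) and the green mark at (470,228). The pointer angle measures ambiguously between 30 and 60 degrees, so I'll compute it with both cameras and cached calibration.

```bash
sed -i 's/env.camera_params(n)/P(n)/; 2a from functools import lru_cache\n@lru_cache\ndef P(n): return env.camera_params(n)' h.py
cat >> h.py <<'E'
def rectify(n,im,c,yaw,z,px=.0005,half=.1):
    # plan view at height z, dispenser +x up, +y left
    N=int(2*half/px); y=np.radians(yaw); X=np.array([np.cos(y),np.sin(y)]);Y=np.array([-X[1],X[0]])
    src=[];dst=[(0,0),(N,0),(N,N),(0,N)]
    for u,v in dst:
        a=(half-v*px);b=(half-u*px); src.append(proj(n,np.r_[np.array(c)+a*X+b*Y,z]))
    H=cv2.getPerspectiveTransform(np.float32(src),np.float32(dst)); return cv2.warpPerspective(im,H,(N,N),flags=cv2.INTER_CUBIC)
E
python3 - <<'E'
from h import *
c=np.array((.594,-.006)); rows=[]
for n in("top","scene"):
    im=env.read_camera(n)
    print(n,pointer(n,im,c,8.5))
    r=[rectify(n,im,c,8.5,z) for z in(.098,.07)]
    for a in r: cv2.circle(a,(200,200),96,(255,0,0),1); cv2.line(a,(200,200),(200,0),(255,0,0),1)
    rows.append(np.hstack(r))
cv2.imwrite("pics/r1.png",cv2.resize(np.vstack(rows),(600,600))[:,:,::-1])
for a,b in [((370,455),(705,405)),((325,112),(657,72))]:
    A,B=[ray("top",(160+p[0]/5-.4,115+p[1]/5-.4),.07) for p in(a,b)]; d=A-B
    print("edge",A.round(4),B.round(4),"yaw",np.degrees(np.arctan2(-d[0],d[1])))
E
```

```text
top (35, array([0.0178, 0.0228]), 'mean-dir', np.float64(43.479035351973515), 'line-dir', np.float64(47.93289977927545))
scene (37, array([0.0158, 0.0219]), 'mean-dir', np.float64(45.632465329469866), 'line-dir', np.float64(5.196727198855715))
edge [0.487  0.0754 0.07  ] [ 0.517  -0.1047  0.07  ] yaw 9.454449695044676
edge [0.6748 0.104  0.07  ] [ 0.7003 -0.0778  0.07  ] yaw 7.9986681617699915
```

View pics/r1.png

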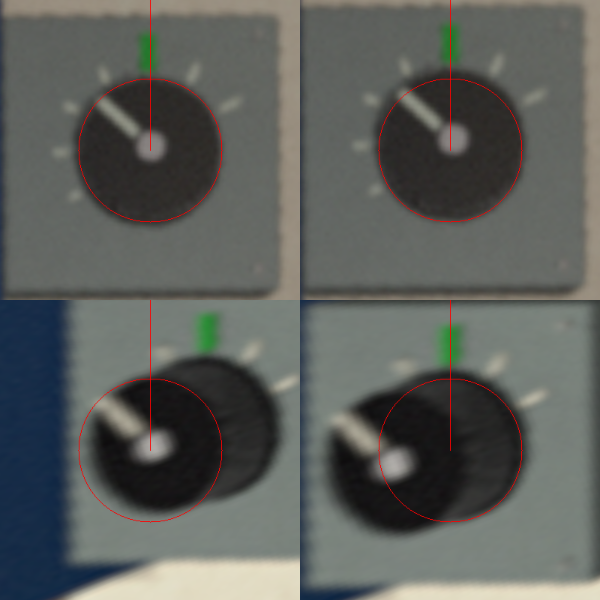

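The pointer stands about 47° counter-clockwise of the green mark, so it needs a clockwise turn, checked by camera. I'll go above the front-right of the dial with the fingers shut.

{"api": "carry_out", "payload": {"plan": [{"grip": 1, "dp": [-0.0263, 0.03, 0], "rotation": [0, 0, 0]}, {"grip": 1, "dp": [-0.0263, 0.03, 0], "rotation": [0, 0, 0]}, {"grip": 1, "dp": [-0.0263, 0.03, 0], "rotation": [0, 0, 0]}, {"grip": 1, "dp": [-0.0263, 0.03, 0], "rotation": [0, 0, 0]}, {"grip": 1, "dp": [-0.0263, 0.03, 0], "rotation": [0, 0, 0]}, {"grip": 1, "dp": [-0.0263, 0.03, 0], "rotation": [0, 0, 0]}, {"grip": 1, "dp": [-0.0263, 0.03, 0], "rotation": [0, 0, 0]}, {"grip": 1, "dp": [-0.0263, 0.03, 0], "rotation": [0, 0, 0]}], "force": 20}}

```text
time_s: 0.87
tool_pos: [0.3759, 0.3256, 0.2164]
tool_rot: [-179.6, 0.1, 70.7]
force: [1.2, -0.1, 0.5]
grip_width: 0.0414
```

{"api": "carry_out", "payload": {"plan": [{"grip": 1, "dp": [-0.0263, 0.03, 0], "rotation": [0, 0, 0]}, {"grip": 1, "dp": [-0.0263, 0.03, 0], "rotation": [0, 0, 0]}, {"grip": 1, "dp": [-0.0263, 0.03, 0], "rotation": [0, 0, 0]}, {"grip": 1, "dp": [-0.0263, 0.03, 0], "rotation": [0, 0, 0]}, {"grip": 1, "dp": [-0.0263, 0.03, 0], "rotation": [0, 0, 0]}, {"grip": 1, "dp": [-0.0263, 0.03, 0], "rotation": [0, 0, 0]}, {"grip": 1, "dp": [-0.0263, 0.03, 0], "rotation": [0, 0, 0]}, {"grip": 1, "dp": [-0.0263, 0.03, 0], "rotation": [0, 0, 0]}]}}

```text
time_s: 1.53
tool_pos: [0.5363, 0.0335, 0.216]
tool_rot: [-179.7, -0.1, 70.8]
force: [1.6, -1.0, -0.1]
grip_width: 0.0007
```

{"api": "carry_out", "payload": {"plan": [{"grip": 1, "dp": [-0.02, 0.022, 0], "rotation": [0, 0, 0]}, {"grip": 1, "dp": [-0.02, 0.022, 0], "rotation": [0, 0, 0]}, {"grip": 1, "dp": [0, 0, 0.03], "rotation": [0, 0, 0]}, {"grip": 1, "dp": [0, 0, 0.03], "rotation": [0, 0, 0]}, {"grip": 1, "dp": [0, 0, 0.03], "rotation": [0, 0, 0]}, {"grip": 1, "dp": [0, 0, 0], "rotation": [0, 0, 0]}, {"grip": 1, "dp": [0, 0, 0], "rotation": [0, 0, 0]}]}}

```text
time_s: 2.12
tool_pos: [0.57, -0.0379, 0.1253]
tool_rot: [179.8, 0.1, 69.6]
force: [0.4, 0.3, 0.7]
grip_width: 0.0004
```

{"api": "carry_out", "payload": {"plan": [{"grip": 1, "dp": [0.011, -0.0065, 0.008], "rotation": [0, 0, 0]}, {"grip": 1, "dp": [0, 0, 0.008], "rotation": [0, 0, 0]}, {"grip": 1, "dp": [0, 0, 0.006], "rotation": [0, 0, 0]}, {"grip": 1, "dp": [0, 0, 0.005], "rotation": [0, 0, 0]}, {"grip": 1, "dp": [0, 0, 0.004], "rotation": [0, 0, 0]}]}}

```text
time_s: 2.53
tool_pos: [0.5711, -0.0214, 0.098]
tool_rot: [179.4, -0.2, 69.8]
force: [-9.5, -3.5, 30.8]
grip_width: 0.0005
```

{"api": "carry_out", "payload": {"plan": [{"grip": 1, "dp": [0.0025, -0.003, 0.002], "rotation": [0, 0, 6]}, {"grip": 1, "dp": [0.0025, -0.003, 0.002], "rotation": [0, 0, 6]}, {"grip": 1, "dp": [0.0025, -0.003, 0.002], "rotation": [0, 0, 6]}, {"grip": 1, "dp": [0, 0, 0.001], "rotation": [0, 0, 0]}]}}

```text
time_s: 2.87
tool_pos: [0.5686, -0.0129, 0.0986]
tool_rot: [179.3, -0.6, 50.9]
force: [0.5, -0.9, -0.0]
grip_width: 0.0008
```

```bash
cat >> h.py <<'E'
C=np.array((.5955,-.0058)); YAW=8.5
def look(name):
    im=env.read_camera("top"); r=rectify("top",im,C,YAW,.098)[80:320,80:320]
    cv2.line(r,(120,120),(120,20),(255,0,0),1)
    s=rectify("scene",env.read_camera("scene"),C,YAW,.098)[60:340,60:340]
    a=np.hstack([cv2.resize(r,(400,400)),cv2.resize(s,(400,400))])
    cv2.imwrite(f"pics/{name}.png",a[:,:,::-1])
    o=env.get_obs(); d=np.array(o["tool_pos"])[:2]-C
    print(o["time_s"],np.round(o["tool_pos"],4),np.round(o["tool_rot"],1),np.round(o["force"],1),"r",np.hypot(*d).round(4),"ang",np.degrees(np.arctan2(d[1],d[0])).round(1)%360)
    try: print(pointer("top",im,C,YAW))
    except Exception as e: print("pointer?",e)
E
python3 -c "
from h import *
look('l1')"
```

```text
2.9667 [ 0.5689 -0.0132  0.0984] [179.3  -0.6  51.2] [-2.3  1.8  7.3] r 0.0276 ang 195.5
pointer? too many indices for array: array is 1-dimensional, but 2 were indexed
```

View pics/l1.png

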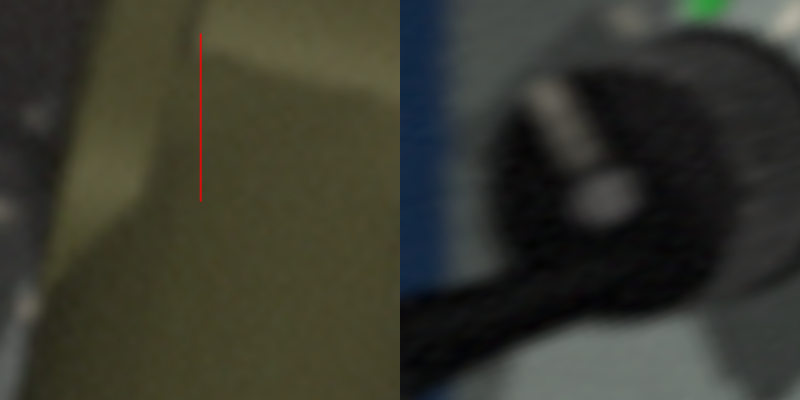

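The scene half shows the hub at (605,195) and the pointer at (545,90). The dial followed the finger to about 30° from green, so one more detent is needed.

{"api": "carry_out", "payload": {"plan": [{"grip": 1, "dp": [0, 0, 0.003], "rotation": [0, 0, 0]}, {"grip": 1, "dp": [0.0024, -0.0029, 0.003], "rotation": [0, 0, 6]}, {"grip": 1, "dp": [0.0024, -0.0029, 0.002], "rotation": [0, 0, 6]}, {"grip": 1, "dp": [0.0024, -0.0029, 0.002], "rotation": [0, 0, 6]}, {"grip": 1, "dp": [0.0024, -0.0029, 0.002], "rotation": [0, 0, 6]}, {"grip": 1, "dp": [0.002, -0.0025, 0.002], "rotation": [0, 0, 5]}, {"grip": 1, "dp": [0, 0, 0.001], "rotation": [0, 0, 0]}]}}

```text
time_s: 3.55
tool_pos: [0.5707, 0.0013, 0.0986]
tool_rot: [179.8, -1.1, 20.9]
force: [0.0, 2.1, 1.7]
grip_width: 0.0006
```

```bash
python3 -c "
from h import *
look('l2')"
```

```text
3.65 [0.5706 0.0012 0.0984] [179.8  -1.1  21.1] [-2.6  0.9  8.2] r 0.0258 ang 164.4
pointer? too many indices for array: array is 1-dimensional, but 2 were indexed
```

View pics/l2.png

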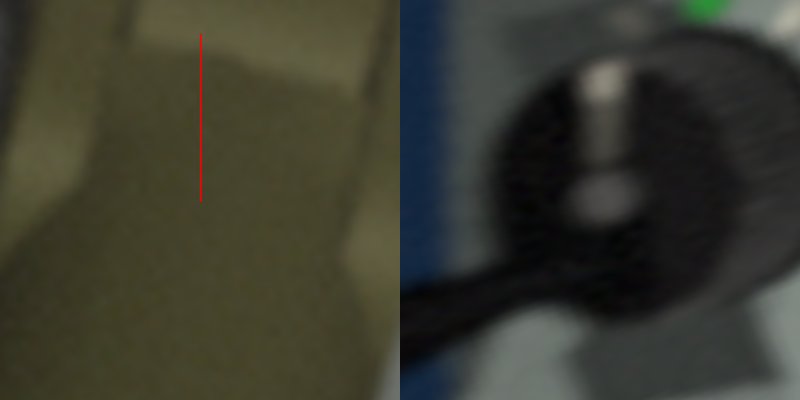

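The pointer (605,75)–(605,195) now stands straight up, at the green mark. I'll lift off and go above the button, keeping clear of the cup.

{"api": "carry_out", "payload": {"plan": [{"grip": 1, "dp": [0, 0, -0.03], "rotation": [0, 0, 0]}, {"grip": 1, "dp": [0, 0, -0.035], "rotation": [0, 0, 0]}, {"grip": 1, "dp": [0, 0, -0.035], "rotation": [0, 0, 0]}, {"grip": 1, "dp": [-0.0127, 0.0338, 0], "rotation": [0, 0, 0]}, {"grip": 1, "dp": [-0.0127, 0.0338, 0], "rotation": [0, 0, 0]}, {"grip": 1, "dp": [-0.0127, 0.0338, 0], "rotation": [0, 0, 0]}, {"grip": 1, "dp": [-0.0127, 0.0338, 0], "rotation": [0, 0, 0]}, {"grip": 1, "dp": [-0.0127, 0.0338, 0], "rotation": [0, 0, 0]}]}}

```text
time_s: 4.32
tool_pos: [0.5764, -0.1737, 0.2007]
tool_rot: [179.8, -1.3, 23.1]
force: [1.5, -0.0, -0.0]
grip_width: 0.0005
```

{"api": "carry_out", "payload": {"plan": [{"grip": 1, "dp": [-0.0127, 0.0338, 0], "rotation": [0, 0, 0]}, {"grip": 1, "dp": [-0.0127, 0.0338, 0], "rotation": [0, 0, 0]}, {"grip": 1, "dp": [-0.0127, 0.0338, 0], "rotation": [0, 0, 0]}, {"grip": 1, "dp": [-0.0127, 0.0338, 0], "rotation": [0, 0, 0]}, {"grip": 1, "dp": [0, 0, 0], "rotation": [0, 0, 0]}, {"grip": 1, "dp": [0, 0, 0], "rotation": [0, 0, 0]}]}}

```text
time_s: 4.82
tool_pos: [0.5789, -0.338, 0.1974]
tool_rot: [179.4, -1.0, 22.9]
force: [0.3, 0.4, 0.8]
grip_width: 0.0004
```

```bash
python3 - <<'E'
from h import *
look("l3")
for n in("top","scene"):
    im=env.read_camera(n); cv2.imwrite(f"pics/{n}3.png",im[:,:,::-1])
    for c,s in cents(im,(45,120,60),(85,255,255)): print(n,c,s,ray(n,c,.022).round(4),ray(n,c,.07).round(4))
    for c,s in cents(im,(22,130,90),(35,255,255),20): print(n,"yellow",c,s,ray(n,c,.012).round(4))
    for c,s in cents(im,(105,150,30),(125,255,255),60): print(n,"blue",c,s,ray(n,c,.085).round(4))
E
```

```text
4.9167 [ 0.5786 -0.3371  0.1976] [179.4  -1.   22.9] [-0.4 -0.3  0. ] r 0.3317 ang 267.1
(37, array([0.0276, 0.0039]), 'mean-dir', np.float64(-0.43844835702594587), 'line-dir', np.float64(0.4959648512196235))
top [260.8 141.4] [259, 138, 4, 8, 25] [0.6748 0.0037 0.022 ] [0.6642 0.0047 0.07  ]
top [388.24 179.88] [383, 175, 11, 11, 92] [ 0.5704 -0.3568  0.022 ] [ 0.5637 -0.3424  0.07  ]
top yellow [387.28 180.99] [380, 172, 16, 18, 100] [ 0.5686 -0.3571  0.012 ]
top blue [216.37 185.74] [191, 136, 41, 81, 1362] [0.5382 0.122  0.085 ]
top blue [355.48 226.14] [351, 219, 12, 18, 135] [ 0.4367 -0.2486  0.085 ]
top blue [116.24 269.  ] [110, 252, 13, 41, 128] [0.315  0.3776 0.085 ]
scene [302.79 212.42] [299, 211, 9, 4, 19] [0.6394 0.067  0.022 ] [0.6632 0.0044 0.07  ]
scene [189.79 307.56] [182, 302, 16, 13, 169] [ 0.5753 -0.3631  0.022 ] [ 0.604  -0.3934  0.07  ]
scene yellow [190.9  313.98] [179, 303, 24, 19, 192] [ 0.5818 -0.3688  0.012 ]
scene blue [297.17 174.47] [245, 136, 95, 79, 2655] [0.5771 0.1529 0.085 ]
scene blue [167.2  248.96] [153, 230, 27, 40, 871] [ 0.4676 -0.2988  0.085 ]
```

View pics/l3.png

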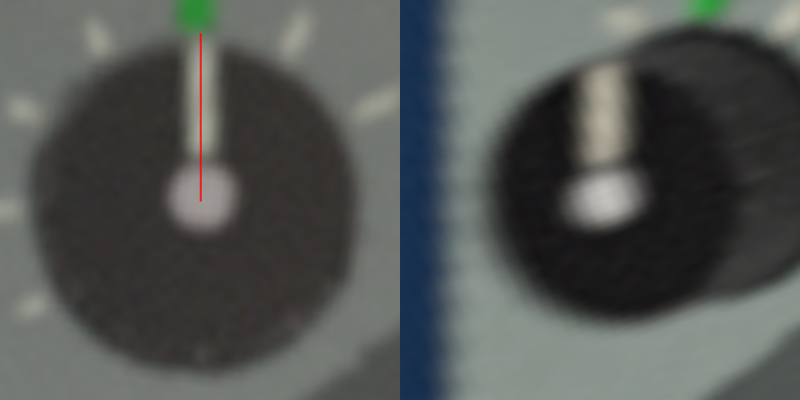

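The top half shows the pointer (200,40–150) in line with the green mark (197,10), within 0.5°, with the finger off the dial. Now the button.

{"api": "carry_out", "payload": {"plan": [{"grip": 1, "dp": [-0.0147, 0.0177, 0], "rotation": [0, 0, 0]}, {"grip": 1, "dp": [0, 0, 0.03], "rotation": [0, 0, 0]}, {"grip": 1, "dp": [0, 0, 0.035], "rotation": [0, 0, 0]}, {"grip": 1, "dp": [0, 0, 0.035], "rotation": [0, 0, 0]}, {"grip": 1, "dp": [0, 0, 0.03], "rotation": [0, 0, 0]}, {"grip": 1, "dp": [0, 0, 0], "rotation": [0, 0, 0]}, {"grip": 1, "dp": [0, 0, 0], "rotation": [0, 0, 0]}]}}

```text
time_s: 5.6
tool_pos: [0.5867, -0.3432, 0.0682]
tool_rot: [179.4, -1.9, 24.5]
force: [1.0, -0.4, 1.3]
grip_width: 0.0004
```

{"api": "carry_out", "payload": {"plan": [{"grip": 1, "dp": [-0.02, 0.0083, 0], "rotation": [0, -1.9, 0]}, {"grip": 1, "dp": [0, 0, 0.015], "rotation": [0, 0, 0]}, {"grip": 1, "dp": [0, 0, 0.015], "rotation": [0, 0, 0]}, {"grip": 1, "dp": [0, 0, 0], "rotation": [0, 0, 0]}, {"grip": 1, "dp": [0, 0, 0], "rotation": [0, 0, 0]}]}}

```text
time_s: 6.02
tool_pos: [0.5758, -0.3599, 0.0421]
tool_rot: [179.0, -0.2, 24.7]
force: [0.5, -0.6, 0.8]
grip_width: 0.0004
```

{"api": "carry_out", "payload": {"plan": [{"grip": 1, "dp": [-0.003, -0.001, 0.01], "rotation": [0, 0, 0]}, {"grip": 1, "dp": [0, 0, 0.006], "rotation": [0, 0, 0]}, {"grip": 1, "dp": [0, 0, 0.005], "rotation": [0, 0, 0]}, {"grip": 1, "dp": [0, 0, 0.005], "rotation": [0, 0, 0]}, {"grip": 1, "dp": [0, 0, 0.004], "rotation": [0, 0, 0]}, {"grip": 1, "dp": [0, 0, 0.003], "rotation": [0, 0, 0]}]}}

```text
time_s: 6.52
tool_pos: [0.5743, -0.3617, 0.0162]
tool_rot: [179.0, -0.5, 24.7]
force: [-7.9, 6.7, 20.2]
grip_width: 0.0004
```

The button has bottomed: tip at z = 0.016 with 20 N. Holding briefly, then letting go.

{"api": "carry_out", "payload": {"plan": [{"grip": 1, "dp": [0, 0, 0.002], "rotation": [0, 0, 0]}, {"grip": 1, "dp": [0, 0, 0.001], "rotation": [0, 0, 0]}]}}

```text
time_s: 6.68
tool_pos: [0.5742, -0.3616, 0.0167]
tool_rot: [179.2, -0.6, 24.7]
force: [-1.9, 0.7, 3.8]
grip_width: 0.0004
```

{"api": "carry_out", "payload": {"plan": [{"grip": 1, "dp": [0, 0, -0.015], "rotation": [0, 0, 0]}, {"grip": 1, "dp": [0, 0, -0.03], "rotation": [0, 0, 0]}, {"grip": 1, "dp": [0, 0, -0.035], "rotation": [0, 0, 0]}, {"grip": 1, "dp": [0, 0, -0.035], "rotation": [0, 0, 0]}, {"grip": 1, "dp": [0, 0, -0.03], "rotation": [0, 0, 0]}, {"grip": 1, "dp": [0, 0, 0], "rotation": [0, 0, 0]}, {"grip": 1, "dp": [0, 0, 0], "rotation": [0, 0, 0]}, {"grip": 1, "dp": [0, 0, 0], "rotation": [0, 0, 0]}]}}

```text
time_s: 7.35
tool_pos: [0.5712, -0.3601, 0.1651]
tool_rot: [179.3, -0.5, 24.7]
force: [-0.3, 0.3, -0.9]
grip_width: 0.0003
```

```bash
python3 - <<'E'
from h import *
look("l4")
a=cv2.imread("pics/scene3.png"); b=env.read_camera("scene")[:,:,::-1]; cv2.imwrite("pics/scene4.png",b)
t=env.read_camera("top")[:,:,::-1]; t0=cv2.imread("pics/top0.png")
for n,c in (("scene",b),("top",t)):
    for p,s in cents(c[:,:,::-1].copy(),(45,120,60),(85,255,255)): print(n,p,s)
cv2.imwrite("pics/f4.png",np.hstack([cv2.resize(b,(400,300)),cv2.resize(t,(400,300))]))
d=cv2.absdiff(t,t0).max(2); m=(cv2.blur(d,(3,3))>40).astype(np.uint8); print(cv2.connectedComponentsWithStats(m)[2].tolist()[1:12])
E
```

```text
7.45 [ 0.5705 -0.3594  0.1635] [179.4  -0.4  24.7] [-0.3 -0.5 -0.4] r 0.3545 ang 266.0
(37, array([0.0276, 0.0039]), 'mean-dir', np.float64(-0.4614727508806791), 'line-dir', np.float64(0.46503199701324505))
scene [302.79 212.42] [299, 211, 9, 4, 19]
scene [189.76 307.62] [182, 301, 16, 14, 173]
top [260.8 141.4] [259, 138, 4, 8, 25]
top [389.13 178.38] [384, 175, 10, 8, 39]
top [389.5  184.33] [387, 183, 6, 3, 6]
[[471, 108, 12, 9, 59], [465, 117, 47, 69, 2114], [221, 124, 235, 260, 17634], [456, 134, 8, 14, 78], [251, 147, 16, 16, 99], [355, 152, 39, 44, 823], [459, 169, 6, 25, 110], [0, 233, 219, 134, 7189], [0, 279, 46, 22, 313], [148, 338, 3, 2, 3], [149, 341, 1, 1, 1]]
```

View pics/f4.png

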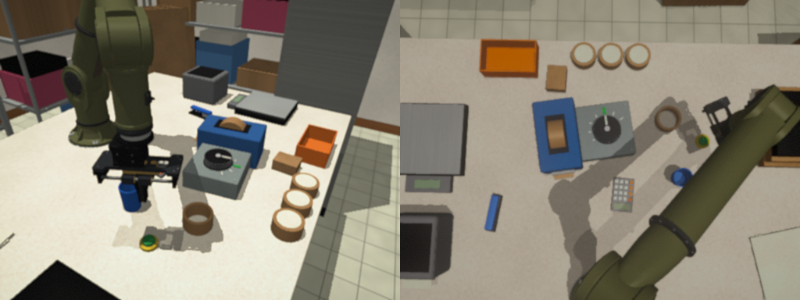

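Both views show the button back up (scene about (149,242)). The cup, roll and calculator look unmoved and the dial is still on green. Handing in.

```bash
python3 -c "
from cell import env
print(env.sign_off())"
```

```text
the job is handed in; nothing more can be done
None
```

The dial is set to the green mark, and after that I pressed the feed button down and let it go. I handed the job in at about 7.6 s; sign-off gives no verdict.

- **Dial:** I turned it clockwise with the shut fingertips pressed on its top, in two short strokes. With the finger off, the pointer measured within 0.5° of the green mark, and it read the same after the button press.
- **Button:** The tip bottomed at z ≈ 0.016 m (22 mm less the 6 mm travel) with about 20 N. That means about 5.3–5.8 mm of travel, past the 4.5 mm that counts as pressed. After release its green top was back in the same place in the scene camera.
- **Loose things:** By eye, the cup, tape roll, calculator, stapler and carton had not moved. I did not measure each one, and the arm and its shadow covered part of both final views.
- **Forces:** The highest reading was about 31 N, on the fingertip.

**Disagreement:** at the start the pointer measured about 47° from green, which is not one of the stated 30° detents. I never explained it, so I set the dial by what the cameras showed rather than by counting clicks.

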